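Push a bushing out of its plate with the drift that fits

TASK

Push the brass bushing down through the bore of the blue plate and right out of its underside, with the drift slim enough to enter the bore (not with the fingers). Leave that drift standing in the bore, its flange down on the plate, and let go of it; leave the thick drift in its stand.

Things in the scene. Friction and masses are not known exactly. Their poses are not given: they have to be found in the camera images.
- fixture: Fixed knock-out fixture; origin at its underside's centre. Dark steel base 110 x 130 x 10 mm (x, y, z), cheeks along its +y and -y edges, on them a blue plate 100 x 130 mm, 30 mm thick, top 78.5 mm above the table, with a vertical through bore 44 mm in diameter at its centre. The 38.5 mm space under the plate is open at -x and +x. It carries the bushing
- bore (a point): Centre of the bore's mouth, level with the blue plate's top face; z up, x and y as the fixture's
- bushing (a joint): Travel of the brass bushing down the bore, m. Ring 42 mm outside, 14 mm inside, 24 mm high. At 0 its top is 2 mm below the blue plate's top; at 0.028 level with the plate's underside; at 0.0405 it stands on the base. Starts at 0 to 0.006. It slides only straight along the bore, against about 7 N friction (up to 10 N at 60 mm/s), and stays where left
- slim_drift_grip (a point): Drift to use, 0.13 to 0.25 kg: centre of its green grip, an upright cylinder 34 mm in diameter, 50 mm high (25 up, 25 down, z up). Below the grip a steel flange 64 mm wide, 8 thick (underside 33 mm below this point), then a shank 22 mm in diameter, 42 long (end 75 mm below). Hangs by its flange in a fixed stand: 80 mm square plate on 4 legs, top 52 mm above the table
- thick_drift_grip (a point): The other drift, to be left alone: black grip of the same size, same flange, lengths and stand, but its shank is 50 mm in diameter, too thick for the bore. The point is the centre of its grip
Things that resemble listed ones, but are neither listed nor needed, are in the scene too. What is shaped like the part that bears slim_drift_grip but brown or red is not meant.

How it is judged (in metres and radians):
At the end, for the whole second after the job is handed in: Bushing out: its top at least 3 mm below the plate's underside (joint over 0.031). Slim drift released in the bore: within 16 mm of its axis, 10 degrees of upright, flange within 6 mm of the plate. Thick drift within 30 mm of its start (value of joint bushing above 0.031 m and horizontal distance between slim_drift_grip and bore below 0.016 m and z of slim_drift_grip in the frame of bore below 0.039 m and angle between slim_drift_grip's own z axis and vertical below 0.17 rad and distance of thick_drift_grip from where it was at the start of the episode below 0.03 m); the robot touches nothing.
It fails at once if the fingers press on the bushing or the fixture with more than 3 N (contact force between the fingers and fixture above 3 N).
It fails at once if the thick drift is moved more than 30 mm (distance of thick_drift_grip from where it was at the start of the episode above 0.03 m).
It also fails if it takes over 40 s, if anything falls off the work surface, if the arm or the gripper's body presses on something with over 40 N, if the wrist force passes 120 N, or if a joint passes its speed limit or range.

ROBOT

A 7-joint arm with a two-finger parallel gripper is mounted at the origin on a cart in front of the work surface, level with it; the furniture and walls round the work are solid. World frame = base frame: x ahead of the robot, y to its left, z up, the work surface at z = 0. Lengths are in mm, angles in degrees, forces in N, time in s.
With the tool pointing down it reaches from about 425 to 800 mm from the base axis. Payload 8.3 kg.
Tool frame: the origin (TCP) lies at the very end of the fingers, on their centre line; the grasp point (between the pads) lies 19 mm behind it (arm.grip_depth is the distance from the TCP to the grasp point, in mm); z points along the fingers, y is the direction in which the jaws open and shut (so a half turn about z gives the same grasp; the last joint's range is limited). The gripper opens to 85 mm and grips with 20 to 120 N. Pads are 22 mm wide; open, the fingers measure 114 mm over their backs; the gripper's body (76 mm by 85 mm) begins 54 mm behind the grasp point. The pads swing forward as they close: fully open they stand 13 mm farther back than shut.
Start: joints at [68.474, 21.967, 0.94, 78.501, -0.361, 79.538, -2.664], TCP at [192.364, -594.642, 231.279] pointing down, gripper open.
Joint ranges: [-169.22, 169.22], [-14.56, 117.87], [-87.37, 89.26], [10.42, 133.3], [-82.24, 262.24], [0.94, 117.77], [-172.7, 172.7]. Speed limits (degrees/s): [136.94, 136.94, 172.46, 172.46, 180, 180, 180].

INTERFACE

Orientations are given as a 3x3 rotation matrix whose columns are the frame's x, y, z axes.
In Python, from plant import arm gives the robot as it stands.
- The arm moves only by the tool step_arm, never from a script. Its argument "deltas" is a list of rows, each a list of 2 entries, a list of its own where there are three numbers: the shift along the tool's x, y, z in mm, then the turn about the tool's z in degrees. In form: [[[dx, dy, dz], turn], ...]. A call has 1 to 12 rows; each row shifts and turns the pose as measured when the row begins, along the tool's axes as they then stand; what a row does not reach is not made up. A row lasts 1/8 s, in which the tool goes at most 62.5 mm and 10.7 degrees, less where a joint would pass 70% of its speed; a pose out of reach is approached as far as the arm can. A call with a gripper value outside its range is refused whole. "claw" is the opening in per cent of the stroke, from 0 (shut) to 100 (fully open), set as the call begins (left out, the last holds). The fingers move at their own pace and stop on an object; "squeeze" is the grip in N (left out, the last holds). Time passes only in rows, so rows that do not move let the fingers close. It gives the time, the measured TCP pose, the force and the opening at its end, in the units of the state.
- arm.read_state(): the state, without advancing time (a new reading comes with each control period).
- arm.get_image(name): name is "side" or "top" or "wrist"; returns a dict with "img" (384x512x3 uint8, red, green, blue), "fx", "fy", "cx", "cy" (pixels), "rvec" (rotation vector, rad) and "tvec" (3), from world to camera coordinates, as OpenCV has them; the wrist camera has in their place "T_tool_cam" (4x4, takes a point from camera to tool coordinates, whose origin is the TCP and whose axes are the flange's). Camera axes: x right, y down, z forward; pixel columns grow to the right and rows downward; lengths in mm; the calibration is good to about 2 mm. A picture is of the moment at which its call begins: read the wrist's pose just before it. There is no depth.
- arm.hand_in(): hands the job in, once; it reports no verdict.
The state is a dict: "time_s": time; "joint_positions": joint angles; "joint_vel": joint speeds; "joint_efforts": joint torques, N m; "position": TCP position; "orientation": TCP orientation; "ft_force": force on the tool from outside, world axes, zero at the start; "ft_torque": the same for the moment, N m; "opening": finger opening in mm.
Only numpy, scipy, OpenCV 4.12 (cv2) and the standard library are available. Lean on these libraries where they do the work, as an engineer would, in place of code of your own. Each camera call takes 0.05 s, during which the arm holds its last target.

## Working session

There is one attempt and no reset: what is moved stays moved. The work goes in short steps, Python scripts to look and compute and a tool call to move; the robot and the scene stay as the last step left them, time stands still between calls to the robot, and variables do not carry over. Pictures are saved under pics/ and viewed, and the job is handed in when it is done.

Besides the shell and the picture viewer there is one more tool, called after "Emit:" by a JSON object that holds its "fn" and its "kwargs". step_arm: Moves the arm, as the interface text tells. Its arguments: {"type":"object","properties":{"deltas":{"type":"array","items":{"type":"array"}},"claw":{"type":"number"},"squeeze":{"type":"number"}},"required":["deltas"]}

```bash
mkdir -p pics
cat > h.py <<'E'
import numpy as np,cv2,pickle
from plant import arm
def snap(n,tag):
    s=arm.read_state(); d=arm.get_image(n); d['state']=s
    pickle.dump(d,open(f'pics/{tag}.pkl','wb')); cv2.imwrite(f'pics/{tag}.png',d['img'][:,:,::-1]); return d
def cam(d):
    K=np.array([[d['fx'],0,d['cx']],[0,d['fy'],d['cy']],[0,0,1]])
    if 'rvec' in d:
        R=cv2.Rodrigues(np.array(d['rvec'],float))[0]; t=np.array(d['tvec'],float).ravel()
        return K,R.T,-R.T@t
    T=np.array(d['T_tool_cam']);R0=np.array(d['state']['orientation']);p=np.array(d['state']['position'])
    return K,R0@T[:3,:3],R0@T[:3,3]+p
def ray(d,u,v):
    K,R,c=cam(d); r=R@np.linalg.solve(K,[u,v,1.]); return c,r/np.linalg.norm(r)
def onz(d,u,v,z):
    c,r=ray(d,u,v); return c+r*(z-c[2])/r[2]
def proj(d,P):
    K,R,c=cam(d); q=K@(R.T@(np.array(P,float)-c)); return q[:2]/q[2]
def tri(rays):
    A=np.zeros((3,3));b=np.zeros(3)
    for c,r in rays:
        M=np.eye(3)-np.outer(r,r);A+=M;b+=M@c
    x=np.linalg.solve(A,b); return x,[float(np.linalg.norm((np.eye(3)-np.outer(r,r))@(x-c))) for c,r in rays]
E
python3 - <<'E'
from h import *
for n in ['top','side','wrist']:
    d=snap(n,n+'0'); print(n,cam(d)[2],cam(d)[1][:,2])
s=arm.read_state();print(s)
E
```

```text
top [ 409.36621149  -56.56377567 1139.71957951] [ 0.08238643  0.02753437 -0.99622002]
side [ 434.45903315 1121.37278322  617.43105468] [ 0.06851463 -0.90760703 -0.41419226]
wrist [ 267.24348402 -571.29781871  373.05605486] [-0.2960127  -0.09307773 -0.95063822]
{'time_s': 0.15, 'joint_positions': array([68.47313229, 22.00537292,  0.93647401, 78.54675012, -0.35950031,
       79.53723333, -2.66331526]), 'joint_vel': array([ 0.00562444, -0.12194775, -0.03223705, -0.26805601,  0.06460454,
        0.01917789, -0.00883855]), 'joint_efforts': array([ 2.90257994e-03, -6.28154254e+01,  8.46368764e-01, -3.72169375e+01,
        1.68371201e-02,  1.09161332e-02,  2.90201228e-05]), 'position': array([ 192.26700123, -594.29113086,  230.50116835]), 'orientation': array([[ 9.51436160e-01,  3.07845732e-01, -4.89380031e-04],
       [ 3.07846119e-01, -9.51435087e-01,  1.42883879e-03],
       [-2.57514113e-05, -1.51010263e-03, -9.99998859e-01]]), 'ft_force': array([-0.08916826, -0.49006997, -0.43028407]), 'ft_torque': array([ 0.04219511, -0.00970823,  0.00415006]), 'opening': 85.507736587704}
```

View pics/top0.png

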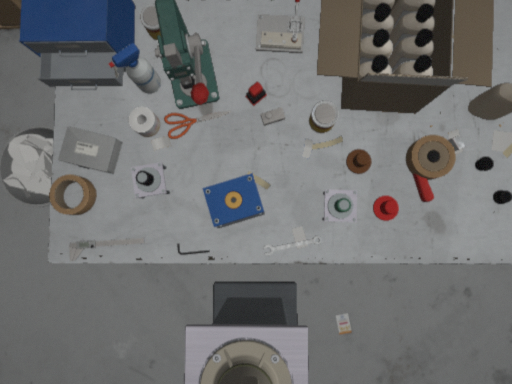

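View pics/side0.png

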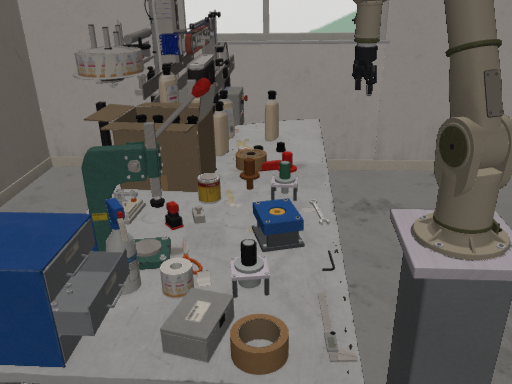

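View pics/wrist0.png

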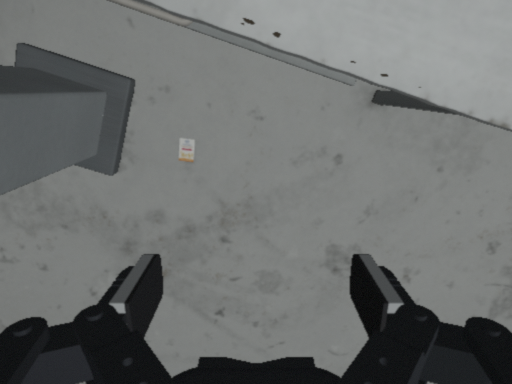

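The top view shows the green grip near (343,205), the black grip near (145,178), and the blue plate with the brass ring near (234,200). In the side view they are near (285,170), (248,252) and (277,212). Next I'll measure them.

```bash
cat > seg.py <<'E'
from h import *
def blob(d,lo,hi,box):
    hsv=cv2.cvtColor(d['img'],cv2.COLOR_RGB2HSV); m=cv2.inRange(hsv,np.array(lo),np.array(hi))
    k=np.zeros_like(m);x0,y0,x1,y1=box;k[y0:y1,x0:x1]=255;m&=k
    n,l,st,c=cv2.connectedComponentsWithStats(m)
    i=1+np.argmax(st[1:,4]); return st[i],c[i],(l==i)
E
python3 - <<'E'
from seg import *
import pickle
D={n:pickle.load(open(f'pics/{n}0.pkl','rb')) for n in['top','side']}
for n,u,v in[('top',343,205),('top',234,186),('top',234,200),('side',285,170),('side',277,225),('side',277,211),('top',328,195),('side',290,182)]:
    print(n,u,v,cv2.cvtColor(D[n]['img'],cv2.COLOR_RGB2HSV)[v,u])
g={}
for k,n,lo,hi,b in[('green','top',(70,60,20),(95,255,200),(320,185,365,225)),('green','side',(70,60,20),(95,255,200),(270,150,300,185)),
  ('plate','top',(105,120,30),(125,255,255),(195,165,275,235)),('plate','side',(105,120,30),(125,255,255),(245,190,310,250)),
  ('brass','top',(10,100,60),(30,255,255),(215,180,255,220)),('brass','side',(10,100,60),(30,255,255),(260,200,295,225)),
  ('black','top',(0,0,0),(180,255,45),(132,165,158,190)),('black','side',(0,0,0),(180,255,45),(238,235,260,268))]:
    s,c,m=blob(D[n],lo,hi,b); print(k,n,s,c)
    if k=='plate':
        cnt=max(cv2.findContours(m.astype('uint8'),0,2)[0],key=cv2.contourArea)
        h=cv2.convexHull(cnt)
        if n=='top':
            r=cv2.minAreaRect(h);P=np.array([onz(D[n],*p,78.5)[:2] for p in cv2.boxPoints(r)]);print(P.round(1),P.mean(0))
    g[k,n]=c
for k in['green','brass','black']:
    x,e=tri([ray(D[n],*g[k,n]) for n in['top','side']]); print(k,x.round(1),np.round(e,1))
print(onz(D['top'],*g['brass','top'],74))
for n in D:
    im=D[n]['img'][:,:,::-1]
    a=im[140:250,110:370] if n=='top' else im[140:300,210:340]
    cv2.imwrite(f'pics/{n}0z.png',cv2.resize(a,None,fx=3 if n=='top' else 3.7,fy=3 if n=='top' else 3.7,interpolation=cv2.INTER_CUBIC))
E
```

```text
top 343 205 [ 90  11 135]
top 234 186 [108 164 120]
top 234 200 [105   7  72]
side 285 170 [ 73 106  58]
side 277 225 [107 186  81]
side 277 211 [ 19 173 121]
top 328 195 [131  12 164]
side 290 182 [75  6 89]
green top [335 199   9  13  47] [338.19148936 205.87234043]
green side [280 163  10  16 147] [284.34693878 170.69387755]
plate top [ 204  174   59   52 1647] [232.80935033 200.08743169]
[[503.6 103.9]
 [540.1 -18.2]
 [445.7 -46.4]
 [409.5  74.7]] [474.73204981  28.51526641]
plate side [ 253  199   50   36 1239] [277.32606941 217.12671509]
brass top [225 192  17  16 190] [233.13684211 199.39473684]
brass side [269 208  16   7  80] [276.8125 210.7875]
black top [143 173  10  12  64] [148.578125 179.46875 ]
black side [241 242  15  24 304] [248.04276316 254.48355263]
green [ 459.4 -229.4   85.6] [0.1 0.1]
brass [474.6  27.8  76.7] [1.6 1.6]
black [527.1 240.2  75.1] [0.5 0.5]
[476.34868422  27.98446793  74.        ]
```

View pics/top0z.png

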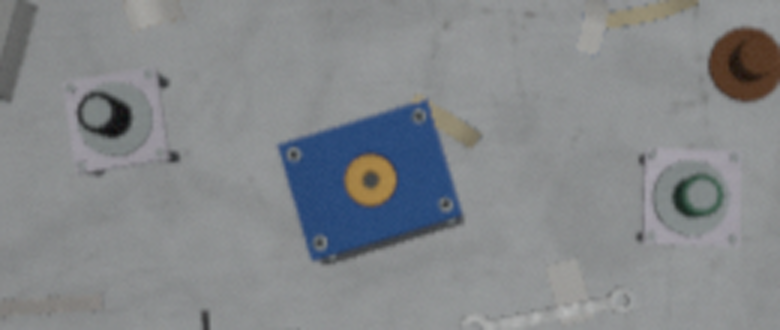

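View pics/side0z.png

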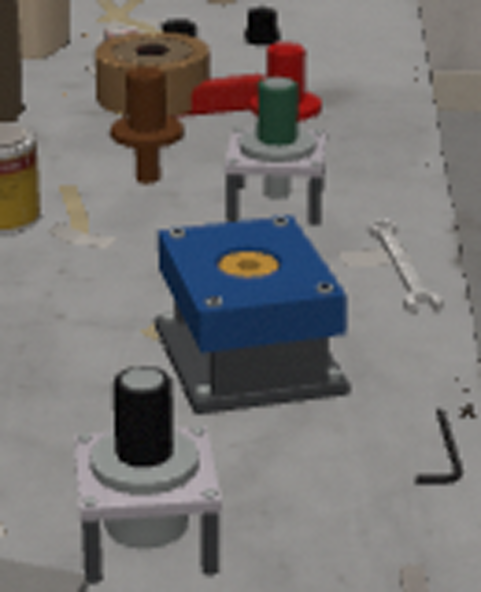

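Emit:
{"fn": "step_arm", "kwargs": {"deltas": [[[45, -33, 0], 0], [[45, -33, 0], 0], [[45, -33, 0], 0], [[45, -33, 0], 0], [[45, -33, 0], 0], [[45, -33, 0], 0], [[45, -33, 0], 0], [[35, -25, 0], 0], [[0, 0, 0], -9], [[0, 0, 0], -9], [[0, 0, 0], -9], [[0, 0, 0], -9]], "claw": 100, "squeeze": 80}}

```text
time_s: 1.65
position: [452.7, -229.3, 226.7]
orientation: [[0.573, 0.82, -0.005], [0.82, -0.573, 0.005], [0.001, -0.007, -1.0]]
ft_force: [-0.5, 0.1, 0.6]
opening: 84.9
```

Run:
```python
from h import *
d=snap('wrist','w1');s=d['state'];print(s['position'],s['orientation'].round(3),s['ft_force'],s['joint_positions'].round(1))
for P in([459,-229,85],[459,-229,110],[475,28,78.5]):print(proj(d,P))
```

```text
[ 452.71427598 -229.26386729  226.7217937 ] [[ 0.573  0.82  -0.005]
 [ 0.82  -0.573  0.005]
 [ 0.001 -0.007 -1.   ]] [-0.45927676  0.07325244  0.64979175] [ 40.7   9.  -19.4  96.    2.9  75.9 -14.2]
[262.67591055 174.16434579]
[263.01130363 181.76282366]
[  77.9149024  -125.83298425]
```

View pics/w1.png

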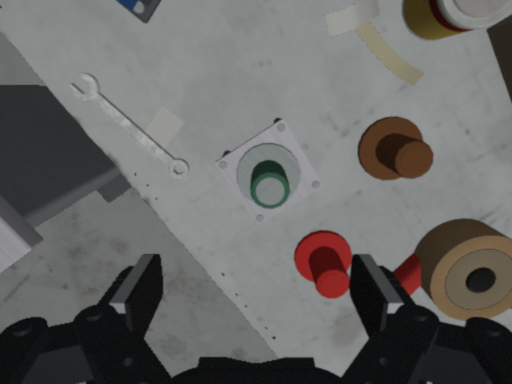

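The wrist view shows the green drift in its stand, with the grip top near (270,189) and the flange centre near (268,170). The red drift is at (330,270) and the brown one at (400,150). I'll triangulate the top face.

Run:
```python
from seg import *
w,t,s=[pickle.load(open(f'pics/{n}.pkl','rb')) for n in('w1','top0','side0')]
st,c,m=blob(w,(65,70,20),(95,255,200),(235,150,310,225)); print(st,c)
# filled hull of green = grip silhouette; lower end circle = top face
ys,xs=np.nonzero(m); 
def fitc(d,box,lo,hi):
    hsv=cv2.cvtColor(d['img'],cv2.COLOR_RGB2HSV);x0,y0,x1,y1=box
    print(hsv[y0:y1:3,x0:x1:3].tolist()[0][:3])
for n,d,b in(('w',w,(240,140,300,215)),('t',t,(325,190,362,222)),('s',s,(265,150,305,205))):
    x0,y0,x1,y1=b;k=10 if n!='w' else 8
    cv2.imwrite(f'pics/z_{n}.png',cv2.resize(d['img'][y0:y1,x0:x1,::-1],None,fx=k,fy=k,interpolation=cv2.INTER_NEAREST))
```

```text
[251 161  38  47 751] [268.49001332 178.99067909]
```

View pics/z_w.png

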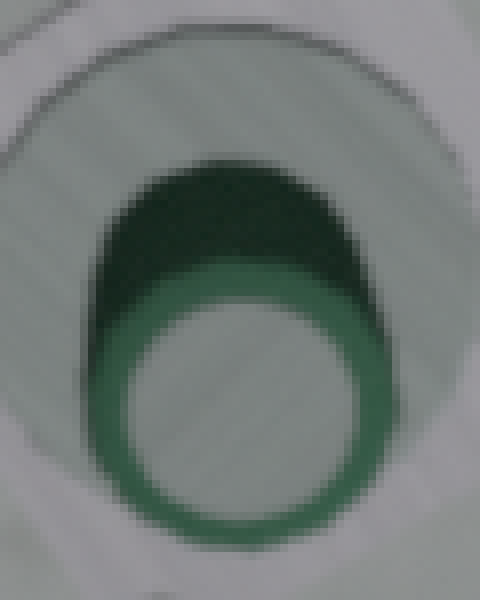

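View pics/z_t.png

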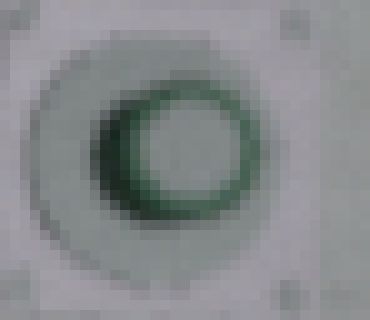

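View pics/z_s.png

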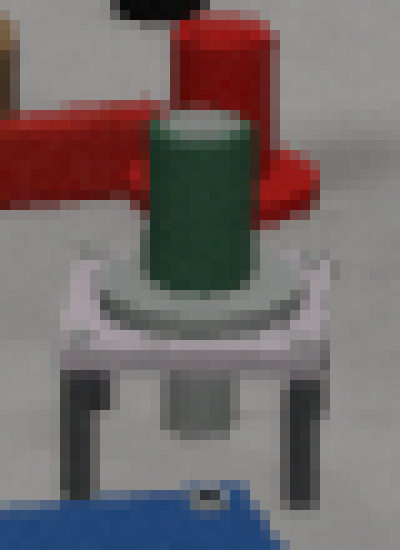

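Top-face centres: wrist (269.9,189.9), top (343.7,204.4), side (284.6,161.8). Brass ring in the top view: (233.1,199.4).

Run:
```python
from seg import *
w,t,s=[pickle.load(open(f'pics/{n}.pkl','rb')) for n in('w1','top0','side0')]
r=[ray(w,269.9,189.9),ray(t,343.7,204.4),ray(s,284.6,161.8)]
print(tri(r));print(tri(r[:2]));print(tri([r[0],r[2]]));print(onz(w,269.9,189.9,110))
x=tri(r)[0]; R=w['state']['orientation'];print('tool delta',R.T@(np.array([x[0],x[1],0])-np.r_[w['state']['position'][:2],0]))
```

```text
(array([ 460.18176012, -237.99706099,  111.22505474]), [0.34621967361509637, 1.5826580536157544, 1.292514918731176])
(array([ 461.14017864, -236.53209367,  117.7705686 ]), [0.6110270978866916, 0.6110270978866694])
(array([ 459.38306451, -237.89007565,  111.05872902]), [0.4994729121304398, 0.49947291213054484])
[ 459.72862476 -238.12017182  110.        ]
tool delta [-2.87927991 11.12361256 -0.08356126]
```

Emit:
{"fn": "step_arm", "kwargs": {"deltas": [[[-3, 11, 0], 0], [[0, 0, 20], 0], [[0, 0, 20], 0], [[0, 0, 20], 0], [[0, 0, 5], 0], [[0, 0, 0], 0]]}}

```text
time_s: 2.45
position: [461.7, -241.4, 159.9]
orientation: [[0.583, 0.813, -0.005], [0.813, -0.583, 0.004], [0.001, -0.006, -1.0]]
ft_force: [0.3, 0.4, 0.5]
opening: 85.3
```

Run:
```python
from h import *
d=snap('wrist','w2');s=d['state'];print(s['position'],s['orientation'].round(3))
print(proj(d,[459.8,-238,110]))
```

```text
[ 461.65971123 -241.39263275  159.8738271 ] [[ 0.583  0.813 -0.005]
 [ 0.813 -0.583  0.004]
 [ 0.001 -0.006 -1.   ]]
[250.82007122 213.75646168]
```

View pics/w2.png

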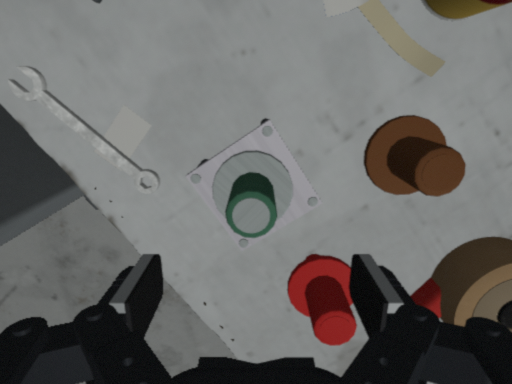

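The grip top appears at (251,214), within 1 px of the prediction. I'll correct the offset and descend.

Emit:
{"fn": "step_arm", "kwargs": {"deltas": [[[2, -3.5, 0], 0], [[0, 0, 22], 0], [[0, 0, 22], 0], [[0, 0, 20], 0], [[0, 0, 15], 0], [[0, 0, 8], 0], [[0, 0, 0], 0]]}}

```text
time_s: 3.38
position: [463.3, -238.0, 76.1]
orientation: [[0.584, 0.812, 0.004], [0.812, -0.584, -0.001], [0.002, 0.004, -1.0]]
ft_force: [0.2, 0.8, 0.1]
opening: 85.5
```

Run:
```python
from h import *
d=snap('wrist','w3');s=d['state'];print(s['position'],s['orientation'].round(3),s['ft_force'])
print(proj(d,[459.8,-238,110]))
print(s['orientation'].T@(np.array([459.8,-238,72])-s['position']))
```

```text
[ 463.26253666 -237.9904807    76.08200199] [[ 0.584  0.812  0.004]
 [ 0.812 -0.584 -0.001]
 [ 0.002  0.004 -1.   ]] [0.20100375 0.82973941 0.1171221 ]
[248.65378816 300.71898919]
[-2.03710258 -2.82104161  4.0674228 ]
```

View pics/w3.png

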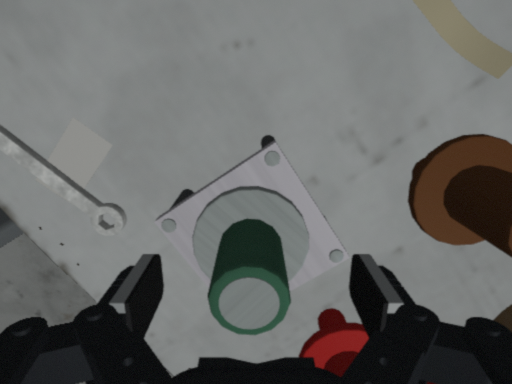

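The grip is between the fingers, with its top centre at (249,300), as predicted. I'll centre on it and close.

Emit:
{"fn": "step_arm", "kwargs": {"deltas": [[[-2, -3, 3], 0], [[0, 0, 0], 0]]}}

```text
time_s: 3.68
position: [460.4, -238.4, 74.4]
orientation: [[0.584, 0.812, 0.006], [0.812, -0.584, -0.002], [0.002, 0.006, -1.0]]
ft_force: [0.2, 0.4, -0.5]
opening: 85.4
```

Emit:
{"fn": "step_arm", "kwargs": {"deltas": [[[0, 0, 0], 0], [[0, 0, 0], 0], [[0, 0, 0], 0], [[0, 0, 0], 0], [[0, 0, 0], 0], [[0, 0, 0], 0]], "claw": 0, "squeeze": 90}}

```text
time_s: 4.42
position: [461.0, -238.7, 75.5]
orientation: [[0.584, 0.812, 0.008], [0.812, -0.584, -0.003], [0.002, 0.008, -1.0]]
ft_force: [0.2, -0.4, 1.0]
opening: 32.1
```

Emit:
{"fn": "step_arm", "kwargs": {"deltas": [[[0, 0, -10], 0], [[0, 0, -25], 0], [[0, 0, -30], 0], [[0, 0, -30], 0], [[0, 0, -25], 0], [[0, 0, 0], 0]]}}

```text
time_s: 5.18
position: [459.0, -237.5, 200.3]
orientation: [[0.584, 0.812, 0.006], [0.812, -0.584, -0.001], [0.002, 0.006, -1.0]]
ft_force: [0.3, 0.5, -2.6]
opening: 32.2
```

Run:
```python
from h import *
d=snap('wrist','w4');s=d['state'];print(s['position'],s['orientation'].round(3),s['ft_force'],s['opening'],s['joint_positions'].round(1))
snap('side','side4')
t=np.array([475.5,28.2,195]);print(s['orientation'].T@(t-s['position']))
```

```text
[ 459.0244728  -237.48752306  200.31030654] [[ 0.584  0.812  0.006]
 [ 0.812 -0.584 -0.001]
 [ 0.002  0.006 -1.   ]] [ 0.2838837   0.46260184 -2.60878043] 32.183847824981136 [ 40.8  10.5 -19.2  97.7   3.6  72.1 -14.9]
[ 225.34781166 -141.71266626    5.03847815]
```

View pics/w4.png

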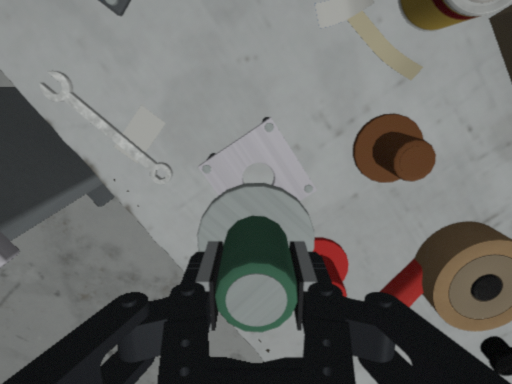

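View pics/side4.png

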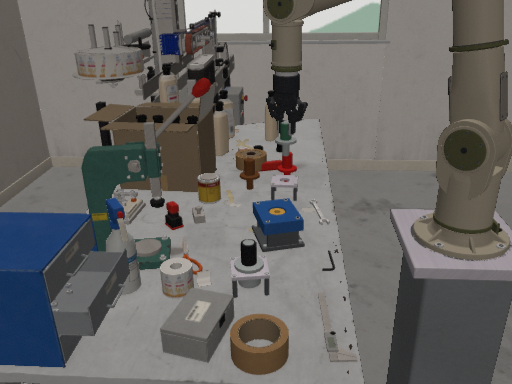

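The drift is held upright and clear of the stand; the flange is at (257,225) in the wrist view. I'll move to a point short of the bore and measure the bore with the wrist camera.

Emit:
{"fn": "step_arm", "kwargs": {"deltas": [[[45, -37, 0], 0], [[45, -37, 0], 0], [[45, -37, 0], 0], [[35, -27, 0], 0], [[5, -4, 5], 0], [[0, 0, 0], 0], [[0, 0, 0], 0]]}}

```text
time_s: 6.15
position: [439.5, -7.7, 184.6]
orientation: [[0.587, 0.81, -0.011], [0.81, -0.587, 0.003], [-0.004, -0.01, -1.0]]
ft_force: [-0.5, -0.5, -1.2]
opening: 32.0
```

Run:
```python
from h import *
d=snap('wrist','w5');s=d['state'];print(s['position'],s['orientation'].round(3),s['ft_force'],s['opening'],s['joint_positions'].round(1))
print(proj(d,[475.5,28.2,78.5]))
```

```text
[439.47630018  -7.68938058 184.60580452] [[ 0.587  0.81  -0.011]
 [ 0.81  -0.587  0.003]
 [-0.004 -0.01  -1.   ]] [-0.51053322 -0.46484159 -1.16254386] 31.989670629819972 [ 27.    2.8 -30.7 108.2   1.3  70.  -40. ]
[268.22731589 125.90380696]
```

View pics/w5.png

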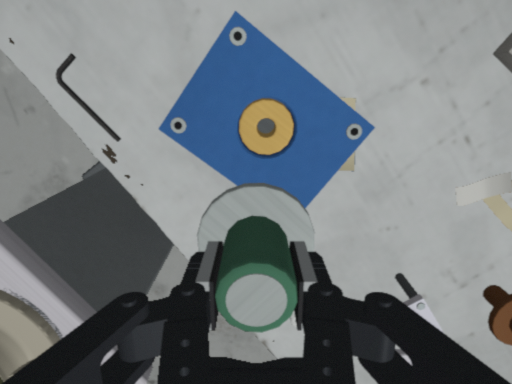

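The brass ring is clearly visible at (267,127), close to the predicted (268,126). I'll measure it precisely, and the held grip as well.

Run:
```python
from seg import *
w,t,s=[pickle.load(open(f'pics/{n}.pkl','rb')) for n in('w5','top0','side0')]
def hullc(m):
    c=max(cv2.findContours(m.astype('uint8'),0,cv2.CHAIN_APPROX_NONE)[0],key=cv2.contourArea); return cv2.fitEllipse(cv2.convexHull(c))
e=hullc(blob(w,(10,90,50),(30,255,255),(225,85,310,170))[2]);print(e)
et=hullc(blob(t,(10,100,60),(30,255,255),(215,180,255,220))[2]);es=hullc(blob(s,(10,100,60),(30,255,255),(260,200,295,225))[2]);print(et,es)
for z in(70,76):print(z,onz(w,*e[0],z),onz(w,e[0][0]+e[1][0]/2,e[0][1],z)-onz(w,e[0][0]-e[1][0]/2,e[0][1],z))
print(tri([ray(w,*e[0]),ray(t,*et[0])]),tri([ray(w,*e[0]),ray(s,*es[0])]))
# grip: silhouette centre at top face (z = TCP+ ~ 35)
g=blob(w,(65,60,20),(95,255,255),(210,210,305,340));print(g[0])
m=g[2].astype('uint8');m[:262]=0
gc=max(cv2.findContours(m,0,cv2.CHAIN_APPROX_NONE)[0],key=cv2.contourArea)
ge=cv2.fitEllipse(cv2.convexHull(gc[gc[:,0,1]>285]));print(ge)
z=w['state']['position'][2]-23.5+58
P=onz(w,*ge[0],z);R=w['state']['orientation'];print('grip top',P,'in tool',R.T@(P-w['state']['position']))
cv2.imwrite('pics/w5z.png',cv2.resize(w['img'][175:340,185:325,::-1],None,fx=3.6,fy=3.6,interpolation=cv2.INTER_NEAREST))
```

```text
((265.8474426269531, 126.36820983886719), (54.41291809082031, 55.60643768310547), 8.47195816040039)
((233.10055541992188, 199.4774932861328), (16.11841583251953, 16.249900817871094), 25.951677322387695) ((276.7470703125, 210.8880157470703), (6.223391056060791, 15.3071870803833), 88.99494171142578)
70 [473.39539013  28.0794241   70.        ] [ 34.43124385 -24.81382138   0.        ]
76 [473.71282778  28.7060175   76.        ] [ 33.62736526 -24.2344842    0.        ]
(array([474.85201449,  28.34136713,  78.5650975 ]), [1.1861253685427549, 1.186125368542649]) (array([473.43453711,  28.76419306,  76.77386157]), [0.3194627970468537, 0.3194627970470176])
[ 215  216   83  116 4923]
((256.1583251953125, 294.9234924316406), (72.26875305175781, 83.98421478271484), 85.31114959716797)
grip top [440.74115535  -7.05141145 219.10580452] in tool [  1.12766755   0.28962259 -34.50943853]
```

View pics/w5z.png

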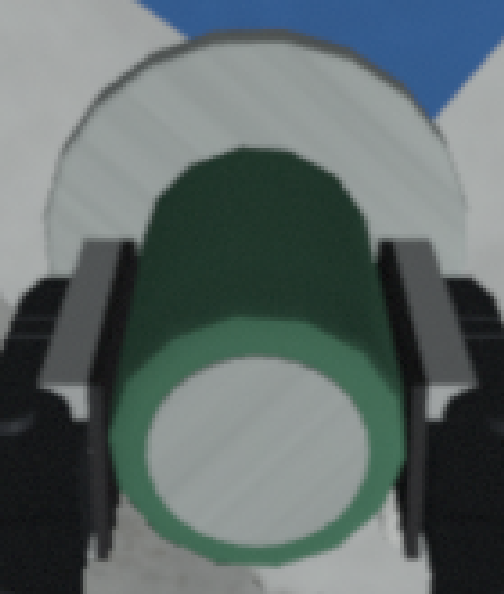

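Emit:
{"fn": "step_arm", "kwargs": {"deltas": [[[25, 3.5, 0], 0], [[20, 3, 0], 0], [[4, 0, 0], 0], [[0, 0, 0], 0]]}}

```text
time_s: 6.7
position: [474.5, 22.9, 183.6]
orientation: [[0.595, 0.804, -0.012], [0.804, -0.595, 0.002], [-0.005, -0.011, -1.0]]
ft_force: [0.6, 0.2, -1.1]
opening: 31.9
```

Run:
```python
from h import *
d=snap('side','side6');s=d['state'];print(s['position'],s['ft_force'])
R=s['orientation'];print(R.round(3),R.T@(np.array([474,28.5,150])-s['position']))
cv2.imwrite('pics/side6z.png',cv2.resize(d['img'][80:270,190:350,::-1],None,fx=3.1,fy=3.1,interpolation=cv2.INTER_CUBIC))
```

```text
[474.51597781  22.92846652 183.59280372] [ 0.61195767  0.18747169 -1.13305606]
[[ 0.595  0.804 -0.012]
 [ 0.804 -0.595  0.002]
 [-0.005 -0.011 -1.   ]] [ 4.35435913 -3.34940445 33.60960765]
```

View pics/side6z.png

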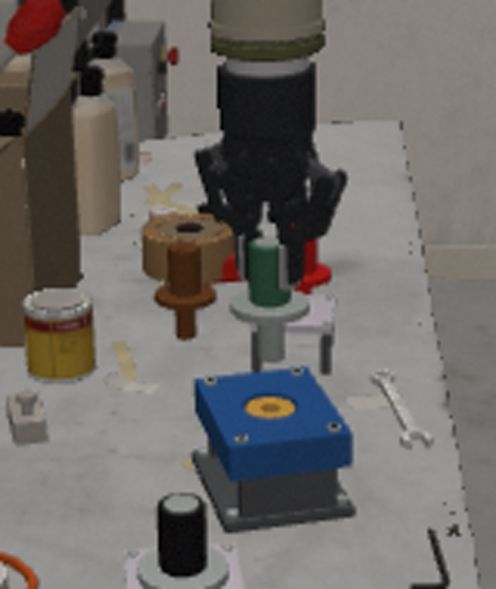

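The side view shows the drift above and in line with the bore; the shank is at zoomed x≈270 and the ring at x≈270. I'll correct the last few millimetres and lower it to just above the ring.

Emit:
{"fn": "step_arm", "kwargs": {"deltas": [[[4.5, -3.5, 10], 0], [[0, 0, 12], 0], [[0, 0, 8], 0], [[0, 0, 0], 0]]}}

```text
time_s: 7.25
position: [472.5, 27.2, 150.8]
orientation: [[0.597, 0.802, -0.014], [0.802, -0.597, 0.001], [-0.007, -0.012, -1.0]]
ft_force: [-0.5, 0.1, -1.5]
opening: 32.4
```

Run:
```python
from h import *
d=snap('side','side7');s=d['state'];print(s['position'],s['ft_force'])
R=s['orientation'];print(R.round(3),R.T@(np.array([474,28.5,102])-s['position']))
cv2.imwrite('pics/side7z.png',cv2.resize(d['img'][120:260,210:340,::-1],None,fx=4.2,fy=4.2,interpolation=cv2.INTER_CUBIC))
```

```text
[472.53099826  27.18813566 150.81800672] [-0.46854229  0.08047074 -1.54304774]
[[ 0.597  0.802 -0.014]
 [ 0.802 -0.597  0.001]
 [-0.007 -0.012 -1.   ]] [ 2.28676586  0.97011951 48.7945315 ]
```

View pics/side7z.png

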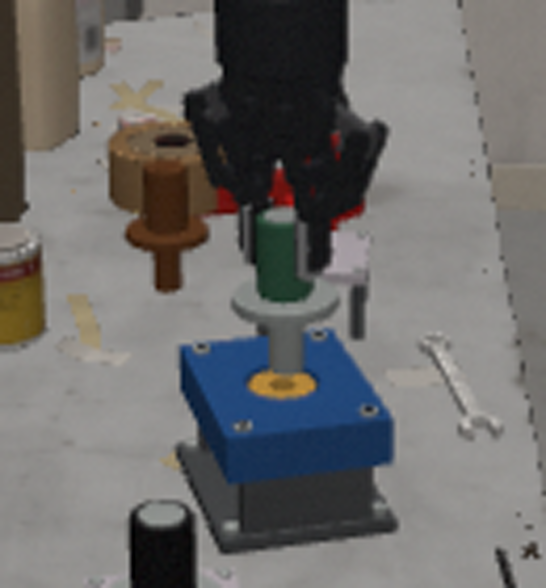

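The shank end is over the ring, just above it at zoomed (285,375), with the ring centre at (283,384). Pushing now.

Emit:
{"fn": "step_arm", "kwargs": {"deltas": [[[1.5, 1, 4], 0], [[0, 0, 5], 0], [[0, 0, 6], 0], [[0, 0, 6], 0], [[0, 0, 6], 0]]}}

```text
time_s: 7.92
position: [475.4, 28.1, 125.3]
orientation: [[0.597, 0.802, -0.01], [0.802, -0.597, 0.001], [-0.006, -0.009, -1.0]]
ft_force: [-2.4, -1.0, 5.4]
opening: 32.1
```

The force matches the stated bushing friction, about 7 N net of the drift's weight. Continuing.

Emit:
{"fn": "step_arm", "kwargs": {"deltas": [[[-1, 0, 6], 0], [[0, 0, 6], 0], [[0, 0, 5], 0], [[0, 0, 4], 0], [[0, 0, 3], 0]]}}

```text
time_s: 8.55
position: [475.3, 28.1, 102.5]
orientation: [[0.596, 0.803, -0.008], [0.803, -0.597, 0.0], [-0.005, -0.007, -1.0]]
ft_force: [-3.0, -0.6, 5.0]
opening: 32.1
```

Run:
```python
from h import *
d=snap('side','side8');s=d['state'];print(s['position'],s['ft_force'],s['opening'])
cv2.imwrite('pics/side8z.png',cv2.resize(d['img'][120:260,210:340,::-1],None,fx=4.2,fy=4.2,interpolation=cv2.INTER_CUBIC))
```

```text
[475.25502637  28.11297067 102.50584066] [-2.96606646 -0.55197077  4.97385437] 32.05465353876677
```

View pics/side8z.png

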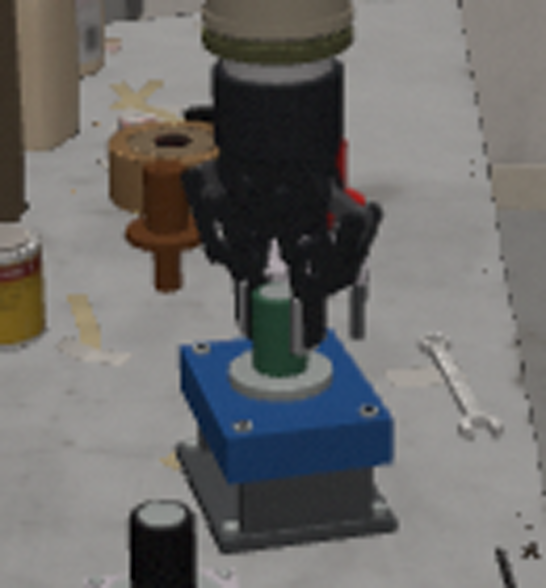

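The flange is at or very near the plate. I'll press a little more until the force rises.

Emit:
{"fn": "step_arm", "kwargs": {"deltas": [[[0, 0, 2], 0], [[0, 0, 2], 0], [[0, 0, 2], 0]]}}

```text
time_s: 8.98
position: [475.2, 28.1, 102.1]
orientation: [[0.596, 0.803, -0.007], [0.803, -0.596, -0.004], [-0.007, -0.004, -1.0]]
ft_force: [-12.7, -1.2, 25.5]
opening: 32.3
```

Seated: 25 N with no further travel. I'll ease off, release and lift clear.

Emit:
{"fn": "step_arm", "kwargs": {"deltas": [[[0, 0, -0.5], 0], [[0, 0, 0], 0]]}}

```text
time_s: 9.22
position: [475.4, 28.1, 102.9]
orientation: [[0.596, 0.803, -0.006], [0.803, -0.596, -0.004], [-0.007, -0.003, -1.0]]
ft_force: [0.2, -0.7, -2.0]
opening: 32.4
```

Emit:
{"fn": "step_arm", "kwargs": {"deltas": [[[0, 0, 0], 0], [[0, 0, 0], 0], [[0, 0, 0], 0], [[0, 0, 0], 0], [[0, 0, 0], 0], [[0, 0, 0], 0]], "claw": 100}}

```text
time_s: 9.98
position: [475.5, 28.1, 102.3]
orientation: [[0.597, 0.803, -0.007], [0.803, -0.597, -0.004], [-0.007, -0.003, -1.0]]
ft_force: [-0.2, 0.4, -0.4]
opening: 85.6
```

Run:
```python
from h import *
d=snap('wrist','w9');s=d['state'];print(s['position'],s['ft_force'],s['opening'])
```

```text
[475.53008593  28.08173167 102.2718383 ] [-0.18254048  0.39399893 -0.35715357] 85.58282817114932
```

View pics/w9.png

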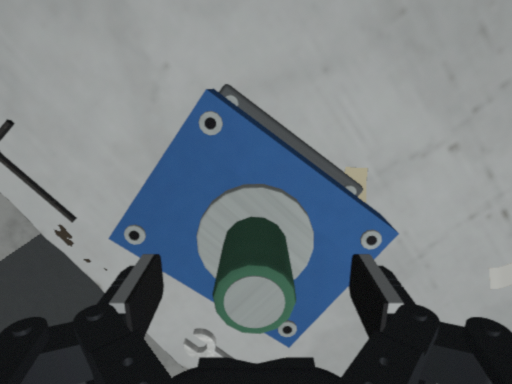

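The fingers are clear of the grip, which stands at (255,300) with its flange on the plate. Lifting straight up and backing away.

Emit:
{"fn": "step_arm", "kwargs": {"deltas": [[[0, 0, -15], 0], [[0, 0, -25], 0], [[0, 0, -30], 0], [[0, 0, -30], 0], [[-40, 0, -15], 0], [[-40, 0, 0], 0], [[-40, 0, 0], 0], [[0, 0, 0], 0], [[0, 0, 0], 0]]}}

```text
time_s: 11.15
position: [404.8, -68.4, 231.0]
orientation: [[0.593, 0.805, 0.003], [0.805, -0.593, -0.004], [-0.002, 0.005, -1.0]]
ft_force: [-0.3, -0.2, -0.5]
opening: 85.6
```

Run:
```python
from h import *
d=snap('side','side10');w=snap('wrist','w10');t=snap('top','top10');s=t['state'];print(s['time_s'],s['position'],s['ft_force'])
cv2.imwrite('pics/side10z.png',cv2.resize(d['img'][120:300,210:340,::-1],None,fx=3.3,fy=3.3,interpolation=cv2.INTER_CUBIC))
```

```text
11.25 [404.81563704 -68.25557169 230.57003398] [0.66200616 0.44960623 0.79638026]
```

View pics/side10z.png

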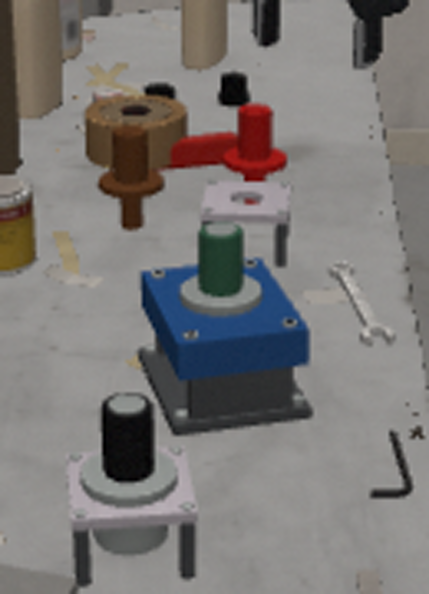

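View pics/w10.png

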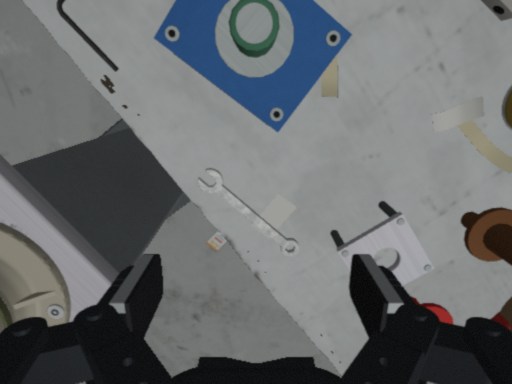

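View pics/top10.png

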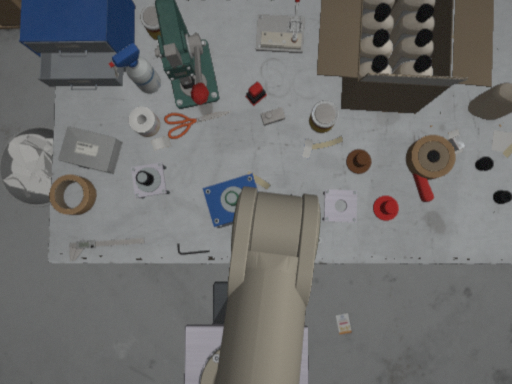

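The drift stands upright with its flange on the plate, and the thick drift is in its stand. For a numeric check I use the grip top at wrist (255,25) and side (276.5,190).

Run:
```python
from seg import *
w,s,t,t0,s0=[pickle.load(open(f'pics/{n}.pkl','rb')) for n in('w10','side10','top10','top0','side0')]
print(tri([ray(w,255,25),ray(s,276.5,190.1)]))
for n,a,b,box in(('top',t0,t,(132,165,158,190)),('side',s0,s,(238,235,260,268))):
    print(n,blob(a,(0,0,0),(180,255,45),box)[1],blob(b,(0,0,0),(180,255,45),box)[1])
```

```text
(array([474.03338434,  26.21602254, 133.71792872]), [0.16166712242126757, 0.16166712242127368])
top [148.578125 179.46875 ] [148.47692308 179.52307692]
side [248.04276316 254.48355263] [248.04276316 254.48355263]
```

Run:
```python
from h import *
print(arm.read_state()['joint_vel'].round(2)); print(arm.hand_in())
```

```text
[-0.16  0.41 -0.17  0.16 -0.02 -0.15  0.08]
the job is handed in; nothing more can be done
None
```

I pushed the bushing down through the bore with the slim green drift and left that drift standing there, released, with its flange on the plate. The job was handed in at about 11.3 s, and hand-in gives no verdict.

- **Push:** the net force was about 7 N during the push, matching the stated friction. It rose to about 25 N with no further travel when the flange seated.
- **Slim drift:** in the last two-view check its grip top was about 2 mm from the bore axis. It measured 134 mm high against the 136.5 mm expected with the flange down, a 3 mm difference I put down to calibration. It looked upright in the pictures.
- **Bushing:** I did not see it under the plate. I infer that it is out: the 22 mm shank cannot enter its 14 mm hole, and with the flange down the shank end is 42 mm below the plate top. That puts the joint at about 0.040.
- **Thick drift:** it moved no more than 0.1 px in the top and side views.
- **Robot:** it ended clear of everything, with near-zero wrist force, and the fingers never came close to the fixture.

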